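Start the internal calibration of a laboratory balance

TASK

Start the internal calibration of the balance with closed fingertips, picking nothing up: first gently slide the top door of its glass draught shield fully shut, then press the tare key (the long bar), and then press the round calibration key fully down, keep it down for two seconds and let it go. Do not press the two square keys, do not press any key while the door is open, and leave everything standing around the balance where it is.

Things in the scene. Friction and masses are not known exactly. Their poses are not given: they have to be found in the camera images.
- balance: fixed white balance, 310 mm deep (x) x 210 wide (y); origin: centre of its underside on the table; x to its back, y to its left seen from the keys, z up. A grey key panel slopes up (11.3 degrees) from 45 mm at the front edge, x = -155, to 68 mm at x = -40. On the deck behind it stands a glass draught shield, 150 mm square (x = -29 to 123 mm), rails' top at z = 165 mm, weighing pan inside
- door (a joint): sliding top door of the draught shield: 0 = fully shut (a firm stop at the front), grows in metres as the door is slid along the balance's +x to the back, at most 0.100; starts 0.05 to 0.09 open. About 1.2 N of friction; it stays where it is left
- door_grip (a point): centre of the door's grip bar: grey, 80 mm long (balance's y), 12 thick (x), 18 high, across the door's front edge; its top is 9 mm above the point, the clear door plate's top 9 mm below it, running 130 mm further back. Moves with the door; at x = -16, y = 0, z = 171 mm of the balance when shut. Pushing the bar's rear face towards the balance's front (-x) shuts the door
- tare_key (a joint): tare key: 0 = up, 0.004 m = fully down; it moves square to the sloping panel, springs back when let go and takes 1.2 N to start and about 4.5 N fully down
- tare_key_top (a point): centre of the top of the tare key: the long bar at the right end of the key row, 52 mm long (balance's y) x 16 mm, standing 8 mm proud of the panel, white plastic like all four keys. At x = -133, y = -56, z = 58 mm of the balance when up; moves with the key
- cal_key (a joint): calibration key: 0 = up, 0.004 m = fully down; spring as the tare key's
- cal_key_top (a point): centre of the top of the calibration key: the only round key, 20 mm in diameter, second from the left in the row between the two square keys, 8 mm proud of the panel. In the balance's frame at x = -133, y = 44, z = 58 mm when up; the point moves with the key
- power_key (a joint): on/off key, the square key (15 mm) at the left end of the row, at x = -133, y = 80, z = 58 mm in the balance's frame: leave it alone; 0 = up, 0.004 m = fully down
- print_key (a joint): print key, the square key (15 mm) between the round key and the bar, at x = -133, y = 8, z = 58 mm in the balance's frame: leave it alone; 0 = up, 0.004 m = fully down
- weight: bystander: loose 100 g steel knob weight, 20 mm in diameter, 38 mm tall, on the ledge to the right of the shield; origin under its centre
- forceps: bystander: loose steel forceps about 130 mm long (its x), 8 mm high, lying on the table in front of the balance; origin under its middle
- tip_box: bystander: loose pinkish clear pipette tip box 126 x 88 x 75 mm, left of the balance; origin under its centre
- dish: bystander: loose aluminium weighing dish, 62 mm in diameter, 20 mm high; origin under its centre
- mortar: bystander: loose white porcelain mortar, 88 mm in diameter, 45 mm high; origin under its centre
- tape: bystander: loose roll of black tape, 66 mm in diameter, 19 mm high; origin under its centre
- cell_holder: bystander: loose black square sample-cell holder 140 mm tall on a dark wooden foot 85 mm square, right of the balance; origin under its centre

How it is judged:
On the way, in this order (a step that is already met when the one before it is completed fails the run):
1. the shield's door is fully shut (value of joint door below 0.003 m), for 0.2 s.
2. the tare key is pressed down, door shut (value of joint tare_key above 0.003 m and value of joint door below 0.003 m), for 0.1 s.
3. then the round calibration key is held down for two seconds (1.6 s counts), the tare key up (value of joint cal_key above 0.003 m and value of joint tare_key below 0.001 m and value of joint door below 0.003 m), for 1.6 s.
At the end, for the whole second after the job is handed in: the draught shield's door is shut to within 3 mm and all four keys are up again (within 1 mm) (value of joint door below 0.003 m and value of joint each of tare_key, cal_key, power_key, print_key below 0.001 m); the robot touches nothing.
It fails at once if a square key (on/off or print) is pressed 2 mm or more (value of joint any of power_key, print_key above 0.002 m).
It fails at once if the tare or calibration key is pressed while the door is open (value of joint door above 0.003 m and value of joint any of tare_key, cal_key above 0.002 m).
It fails at once if the door is forced or squeezed (more than 40 N) (contact force between the fingers and door above 40 N).
It fails at once if something standing around the balance is lifted or moved by more than 15 mm (distance of any of weight, forceps, tip_box, dish, mortar, tape, cell_holder from where it was at the start of the episode above 0.015 m).
It also fails if it takes over 51 s, if anything falls off the work surface, if the arm or the gripper's body presses on something with over 40 N, if the wrist force passes 120 N, or if a joint passes its speed limit or range.

ROBOT

A 6-joint arm with a two-finger parallel gripper is mounted at the origin on the work surface. World frame = base frame: x ahead of the robot, y to its left, z up, the work surface at z = 0. Lengths are in m, angles in rad, forces in N, time in s.
With the tool pointing down it reaches from about 0.3 to 0.875 m from the base axis. Payload 6.4 kg.
Tool frame: the origin (TCP) lies at the very end of the fingers, on their centre line; the grasp point (between the pads) lies 19 mm behind it; z points along the fingers, y is the line along which they close (so a half turn about z gives the same grasp; the last joint's range is limited). The gripper opens to 88 mm and grips with 3 to 60 N. Pads are 18 mm wide; open, the fingers measure 123 mm over their backs; the gripper's body (75 mm by 187 mm) begins 45 mm behind the grasp point.
Start: joints at [1.024, 0.181, 1.607, -0, 1.354, -0.206], TCP at [0.192, 0.542, 0.239] pointing down, gripper open.
Joint ranges: [-2.99, 2.99], [-0.89, 2.07], [0.3, 2.58], [-1.14, 4.28], [0, 2.63], [-3.12, 3.12]. Speed limits (rad/s): [2.57, 2.57, 3.01, 3.14, 3.14, 3.14].

INTERFACE

Orientations are given as [roll, pitch, yaw] about the fixed x, y, z axes, in that order (R = Rz(yaw) Ry(pitch) Rx(roll)).
In Python, from cell import get_state, vision, order gives the robot as it stands.
- The arm moves only by the tool drive_tool, never from a script. Its argument "increments" is a list of rows, each an object of numbers: "dx", "dy", "dz": the shift along the tool's x, y, z in m; "roll": the turn about the tool's z in rad; "hand": the opening, from -1 (shut) to 1 (fully open). A call has 1 to 8 rows; each row is the pose to reach, as a shift and turn from the pose commanded when the call began, along the tool's axes at that moment; what a row does not reach only later rows make up. A row lasts 1/12 s, in which the tool goes at most 41.7 mm and 7.16 degrees, less where a joint would pass 70% of its speed; a pose out of reach is approached as far as the arm can. A call with a gripper value outside its range is refused whole. The fingers move at their own pace and stop on an object; "newtons" is the grip in N (left out, the last holds). Time passes only in rows, so rows that repeat a pose let the fingers close. It gives the time, the measured TCP pose, the force, the opening and the grip force at its end, in the units of the state.
- get_state(): the state, without advancing time (a new reading comes with each control period).
- vision.capture(name): name is "scene" or "side" or "wrist"; returns the picture (480x640x3 uint8, red, green, blue); there is no depth.
- vision.camera_model(name): a dict with "fx", "fy", "cx", "cy" (pixels), "extrinsics" (4x4, takes a point from world to camera coordinates); the wrist camera has in their place "mount" (4x4, takes a point from camera to tool coordinates, whose origin is the TCP and whose axes are the flange's). Camera axes: x right, y down, z forward; pixel columns grow to the right and rows downward; lengths in m; the calibration is good to about 2 mm. A picture is of the moment at which its call begins: read the wrist's pose just before it. camera_model takes no time and is no camera call.
- order.hand_in(): hands the job in; it is judged then, once.
The state is a dict: "clock": time; "q": joint angles; "dq": joint speeds; "tau": joint torques, N m; "eef_pos": TCP position; "tool_rot": TCP orientation; "ft_force": force on the tool from outside, world axes, zero at the start; "wrist_torque": the same for the moment, N m; "width": opening from 0.0 (shut) to 1.0 (fully open); "finger_force": force on a finger pad.
Only numpy, scipy, OpenCV 4.12 (cv2) and the standard library are available. Lean on these libraries where they do the work, as an engineer would, in place of code of your own. Each camera call takes 0.05 s, during which the arm holds its last target. There are 200 camera calls.

## Working session

There is one attempt and no reset: what is moved stays moved. The work goes in short steps, Python scripts to look and compute and a tool call to move; the robot and the scene stay as the last step left them, time stands still between calls to the robot, and variables do not carry over. Pictures are saved under pics/ and viewed, at most 10 in all, crops included, and the job is handed in when it is done.

Besides the shell and the picture viewer there is one more tool, called after "Emit:" as name([rows], argument=value, ...), one row to a line, values as JSON. drive_tool: Moves the arm, as the interface text tells. Its arguments: {"type":"object","properties":{"increments":{"type":"array"},"newtons":{"type":"number"}},"required":["increments"]}

```bash
mkdir -p pics; python3 - <<'E'
from cell import get_state, vision
import cv2
s=get_state(); print({k:s[k] for k in('clock','eef_pos','tool_rot','width')})
for n in('scene','side'):
    cv2.imwrite(f'pics/{n}0.png',vision.capture(n)[:,:,::-1]); m=vision.camera_model(n); print(n,m)
print(vision.camera_model('wrist'))
E
```

```text
{'clock': 0.0, 'eef_pos': array([0.19190401, 0.54148555, 0.23783585]), 'tool_rot': array([-3.13994548e+00, -3.46757750e-04,  2.80077003e+00]), 'width': 1.000372750343929}
scene {'fx': 446.833651669816, 'fy': 446.833651669816, 'cx': 311.66792003313884, 'cy': 234.16089208299837, 'extrinsics': array([[-0.83357088,  0.55225724,  0.01309729,  0.47707159],
       [ 0.30855364,  0.48513163, -0.81819433, -0.0782218 ],
       [-0.45820765, -0.67798175, -0.57479257,  1.2872266 ],
       [ 0.        ,  0.        ,  0.        ,  1.        ]])}
side {'fx': 520.0667123245873, 'fy': 520.0667123245873, 'cx': 317.0817049678623, 'cy': 245.1366334936231, 'extrinsics': array([[ 0.9473653 , -0.32014906, -0.00189177, -0.542989  ],
       [-0.1946095 , -0.57116436, -0.79743239,  0.22510642],
       [ 0.25421671,  0.75582792, -0.60340535,  0.78915452],
       [ 0.        ,  0.        ,  0.        ,  1.        ]])}
{'fx': 424.5184930546159, 'fy': 424.5184930546159, 'cx': 311.9869209724348, 'cy': 249.7946109785729, 'mount': array([[ 5.59467246e-04, -9.66489840e-01, -2.56704259e-01,
         6.57476639e-02],
       [ 9.99999633e-01,  7.07168793e-04, -4.83063324e-04,
        -1.62032957e-04],
       [ 6.48409036e-04, -2.56703894e-01,  9.66489881e-01,
        -1.44956813e-01],
       [ 0.00000000e+00,  0.00000000e+00,  0.00000000e+00,
         1.00000000e+00]])}
```

View pics/scene0.png

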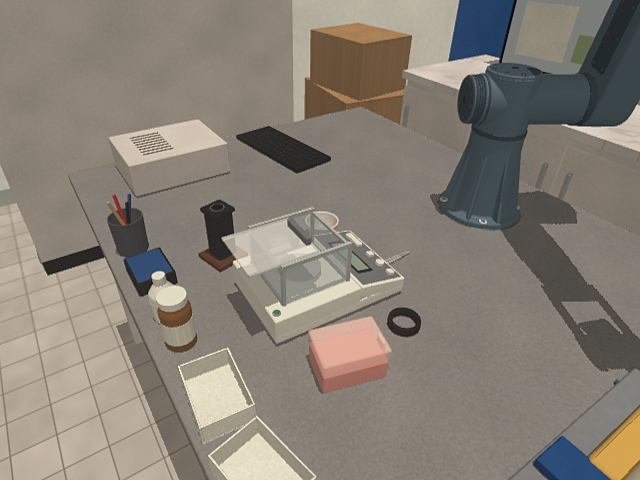

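View pics/side0.png

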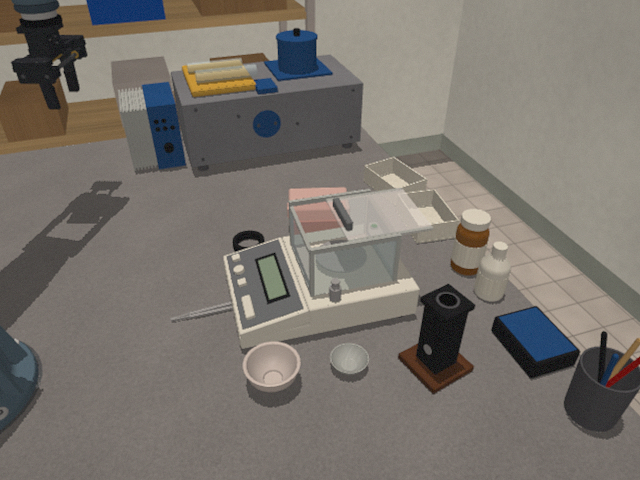

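Both views show the balance, with keys towards the robot: in the side view the keys are at about (238,258) to (248,305) and the grip bar at (343,214). I'll enlarge both to get accurate pixels.

```bash
python3 - <<'E'
import cv2
a=cv2.imread('pics/side0.png')[180:345,220:425]; cv2.imwrite('pics/side_c.png',cv2.resize(a,None,fx=3.6,fy=3.6,interpolation=cv2.INTER_CUBIC))
a=cv2.imread('pics/scene0.png')[200:345,220:415]; cv2.imwrite('pics/scene_c.png',cv2.resize(a,None,fx=4,fy=4,interpolation=cv2.INTER_CUBIC))
E
```

```text
(no output)
```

View pics/side_c.png

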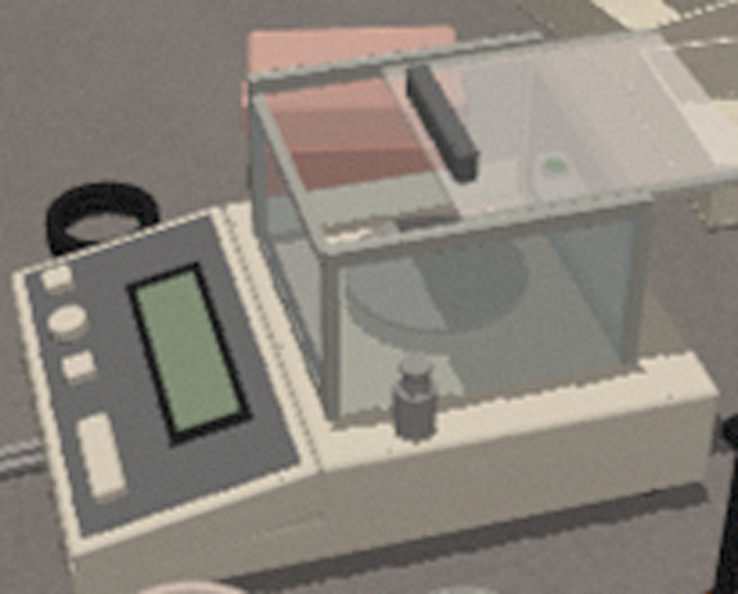

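View pics/scene_c.png

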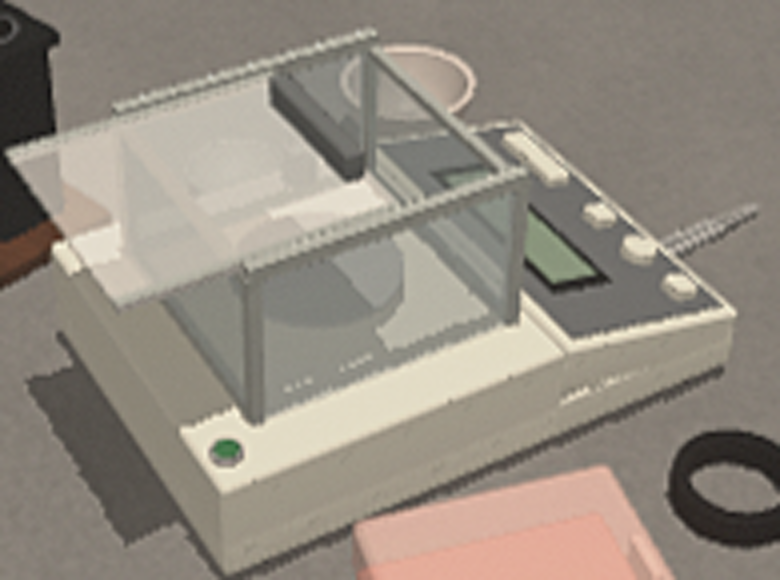

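In the side crop, key-top centres are power (57,274), cal (67,316), print (78,361) and tare (99,450), with the bar top centre at (441,112). In the scene crop they are tare (538,153), print (600,209), cal (638,243), power (680,280), with the bar top around (320,115). The door is roughly half open.

```bash
cat > h.py <<'E'
import numpy as np
from scipy.optimize import least_squares
from scipy.spatial.transform import Rotation as R
from cell import get_state, vision
def proj(m,P,E=None):
    E=m['extrinsics'] if E is None else E
    c=np.asarray(P)@E[:3,:3].T+E[:3,3]
    return np.c_[m['fx']*c[:,0]/c[:,2]+m['cx'],m['fy']*c[:,1]/c[:,2]+m['cy']]
def b2w(p,P):
    P=np.atleast_2d(P); c,s=np.cos(p[2]),np.sin(p[2])
    return np.c_[p[0]+c*P[:,0]-s*P[:,1],p[1]+s*P[:,0]+c*P[:,1],P[:,2]]
K=np.array([[-133,80,58],[-133,44,58],[-133,8,58],[-133,-56,58],[-155,105,45],[-155,-105,45]])/1e3
def bar(d): return np.array([[-.016+d,0,.180]])
E
python3 - <<'E'
from h import *
side=np.array([(57,274),(67,316),(78,361),(99,450),(15,275),(75,553),(441,112)])
sc=np.array([(680,280),(638,243),(600,209),(538,153),(735,313),(518,122),(320,115)])
side=(side+.5)/3.6-.5+[220,180]; sc=(sc+.5)/4-.5+[220,200]
ms,mc=vision.camera_model('side'),vision.camera_model('scene')
def f(p):
    P=b2w(p,np.r_[K,bar(p[3])]); return np.r_[proj(ms,P)-side,proj(mc,P)-sc].ravel()
best=min((least_squares(f,[.55,0,y,.06],loss='soft_l1') for y in(-1.5,-.7,0,.7,1.5)),key=lambda r:r.cost)
print(best.x,best.cost); print(f(best.x).reshape(-1,2).round(1))
p=best.x
print(b2w(p,np.r_[K,bar(p[3])]).round(4)); np.save('p.npy',p)
print(R.from_euler('xyz',get_state()['tool_rot']).as_matrix().round(3))
E
```

```text
[ 0.58425973  0.03765724 -0.05717657  0.06042404] 6.059723607897341
[[ 0.1 -0.6]
 [ 0.3 -0.3]
 [ 0.3 -0.2]
 [ 0.4 -0.4]
 [-1.  -1.4]
 [-1.   0.1]
 [-0.5 -2.1]
 [-0.3 -0.2]
 [-0.1 -0.1]
 [-0.3 -0.2]
 [-0.9 -0.6]
 [ 0.6 -0.5]
 [-0.1 -1.1]
 [-0.9 -1.6]]
[[ 0.456   0.1251  0.058 ]
 [ 0.454   0.0892  0.058 ]
 [ 0.4519  0.0532  0.058 ]
 [ 0.4483 -0.0107  0.058 ]
 [ 0.4355  0.1513  0.045 ]
 [ 0.4235 -0.0583  0.045 ]
 [ 0.6286  0.0351  0.18  ]]
[[-0.942  0.334 -0.001]
 [ 0.334  0.942 -0.001]
 [ 0.    -0.001 -1.   ]]
```

Fit residuals are under 2 px: the balance is at (0.584, 0.038), yaw -0.057, with the door about 60 mm open. I'll close the fingers and move over, turning tool y parallel to the bar.

Emit:
drive_tool([
  {"dx": -0.03, "dy": -0.016, "dz": -0.005, "roll": -0.1, "hand": -1},
  {"dx": -0.06, "dy": -0.032, "dz": -0.01, "roll": -0.2, "hand": -1},
  {"dx": -0.095, "dy": -0.05, "dz": -0.01, "roll": -0.284, "hand": -1},
  {"dx": -0.13, "dy": -0.07, "dz": -0.01, "roll": -0.284, "hand": -1},
  {"dx": -0.165, "dy": -0.09, "dz": -0.01, "roll": -0.284, "hand": -1},
  {"dx": -0.2, "dy": -0.107, "dz": -0.01, "roll": -0.284, "hand": -1},
  {"dx": -0.235, "dy": -0.125, "dz": -0.01, "roll": -0.284, "hand": -1},
  {"dx": -0.27, "dy": -0.144, "dz": -0.01, "roll": -0.284, "hand": -1},
], newtons=10)

```text
clock: 0.77
eef_pos: [0.3993, 0.3144, 0.2485]
tool_rot: [-3.142, -0.0, 3.085]
ft_force: [0.7, 0.8, -0.2]
width: 0.418
finger_force: 0.0
```

```bash
cat >> h.py <<'E'
def need(B,z):  # shift in tool axes to reach balance-frame xy B, tcp height z
    p=np.load('p.npy'); s=get_state(); M=R.from_euler('xyz',s['tool_rot'])
    t=b2w(p,[B[0],B[1],z])[0]; yaw=(np.pi+p[2]-s['tool_rot'][2]+np.pi)%(2*np.pi)-np.pi
    print('t',round(s['clock'],2),'tcp',s['eef_pos'].round(4),'F',s['ft_force'].round(1),'w',round(s['width'],2),'shift',M.inv().apply(t-s['eef_pos']).round(4),'roll',round(-yaw,4))
E
python3 -c "
from h import *
need((.071,0),.24)"
```

```text
t 0.77 tcp [0.3993 0.3144 0.2485] F [ 0.7  0.8 -0.2] w 0.42 shift [-0.2713 -0.2659  0.0084] roll 0.0006
```

Emit:
drive_tool([
  {"dx": -0.027, "dy": -0.027, "hand": -1},
  {"dx": -0.054, "dy": -0.054, "hand": -1},
  {"dx": -0.081, "dy": -0.081, "hand": -1},
  {"dx": -0.109, "dy": -0.108, "hand": -1},
  {"dx": -0.136, "dy": -0.135, "hand": -1},
  {"dx": -0.163, "dy": -0.162, "hand": -1},
  {"dx": -0.19, "dy": -0.188, "hand": -1},
  {"dx": -0.217, "dy": -0.214, "hand": -1},
])

```text
validation failed for argument at $.in...
```

Emit:
drive_tool([
  {"dx": -0.027, "dy": -0.026, "hand": -1},
  {"dx": -0.045, "dy": -0.042, "hand": -1},
  {"dx": -0.054, "dy": -0.052, "hand": -1},
  {"dx": -0.054, "dy": -0.052, "hand": -1},
  {"dx": -0.054, "dy": -0.052, "dz": 0.02, "hand": -1},
  {"dx": -0.054, "dy": -0.052, "dz": 0.02, "hand": -1},
])

```text
validation failed for argument at $.in...
```

```bash
python3 - <<'E'
from h import *
import cv2
need((.071,0),.168)
a=vision.capture('side')[:,:,::-1]; cv2.imwrite('pics/side1.png',cv2.resize(a[100:280,240:460],None,fx=3.3,fy=3.3,interpolation=cv2.INTER_CUBIC))
E
```

```text
t 0.77 tcp [0.3993 0.3144 0.2485] F [ 0.7  0.8 -0.2] w 0.42 shift [-0.2714 -0.2658  0.0804] roll 0.0006
```

View pics/side1.png

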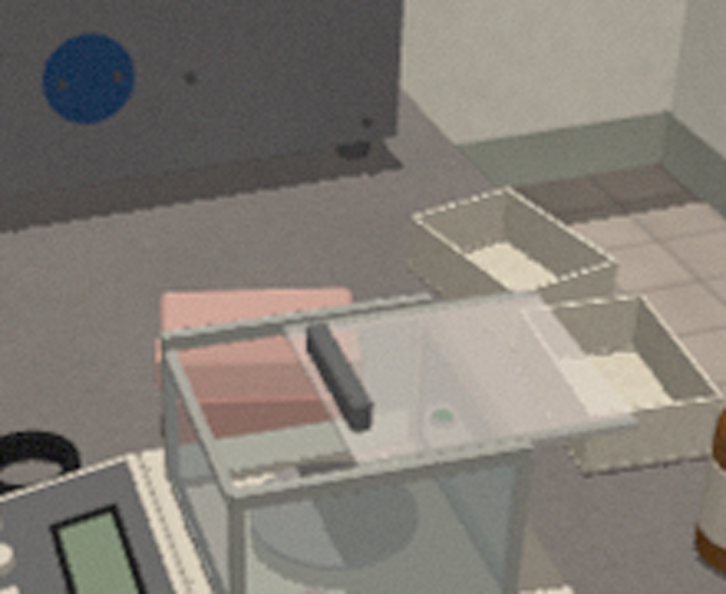

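Both moves were refused and the arm hasn't moved; the picture shows only the bar at crop (340,375). The first call gave all five keys in every row, so I'll do that again.

Emit:
drive_tool([
  {"dx": -0.027, "dy": -0.027, "dz": 0, "roll": 0, "hand": -1},
  {"dx": -0.054, "dy": -0.054, "dz": 0, "roll": 0, "hand": -1},
  {"dx": -0.081, "dy": -0.081, "dz": 0, "roll": 0, "hand": -1},
  {"dx": -0.109, "dy": -0.108, "dz": 0, "roll": 0, "hand": -1},
  {"dx": -0.136, "dy": -0.135, "dz": 0, "roll": 0, "hand": -1},
  {"dx": -0.163, "dy": -0.162, "dz": 0, "roll": 0, "hand": -1},
  {"dx": -0.19, "dy": -0.188, "dz": 0, "roll": 0, "hand": -1},
  {"dx": -0.217, "dy": -0.214, "dz": 0, "roll": 0, "hand": -1},
])

```text
clock: 1.48
eef_pos: [0.6037, 0.0886, 0.2482]
tool_rot: [3.141, -0.001, 3.084]
ft_force: [0.3, 1.3, 0.7]
width: 0.005
finger_force: 0.0
```

Emit:
drive_tool([
  {"dx": -0.027, "dy": -0.026, "dz": 0, "roll": 0, "hand": -1},
  {"dx": -0.045, "dy": -0.042, "dz": 0, "roll": 0, "hand": -1},
  {"dx": -0.054, "dy": -0.052, "dz": 0, "roll": 0, "hand": -1},
  {"dx": -0.054, "dy": -0.052, "dz": 0.02, "roll": 0, "hand": -1},
  {"dx": -0.054, "dy": -0.052, "dz": 0.05, "roll": 0, "hand": -1},
  {"dx": -0.054, "dy": -0.052, "dz": 0.05, "roll": 0, "hand": -1},
])

```text
clock: 1.98
eef_pos: [0.6502, 0.0358, 0.1922]
tool_rot: [3.141, -0.01, 3.085]
ft_force: [-1.6, 1.2, -1.4]
width: 0.006
finger_force: 0.0
```

```bash
python3 - <<'E'
from h import *
import cv2
need((.071,0),.168)
a=vision.capture('side')[:,:,::-1]; cv2.imwrite('pics/side2.png',cv2.resize(a[100:280,240:460],None,fx=3.3,fy=3.3,interpolation=cv2.INTER_CUBIC))
E
```

```text
t 1.98 tcp [0.6502 0.0358 0.1922] F [-1.6  1.2 -1.4] w 0.01 shift [-0.0053 -0.002   0.0242] roll 0.0003
```

View pics/side2.png

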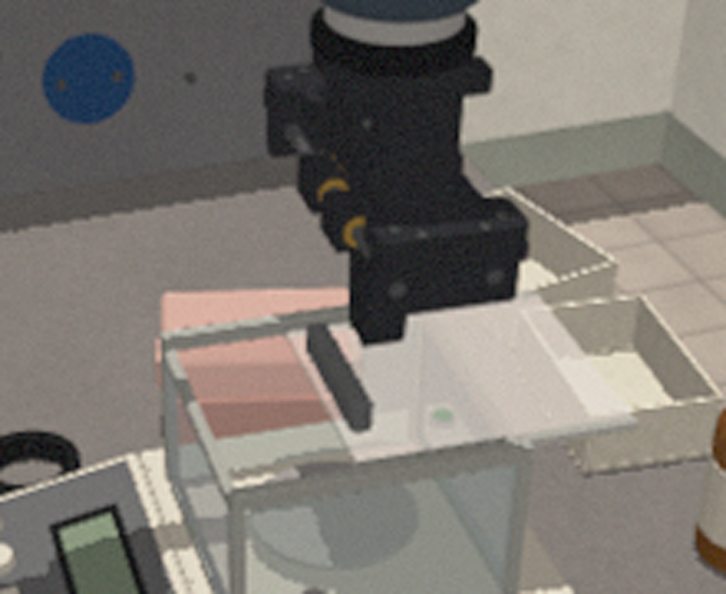

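The closed fingertip, at crop (380,338), hangs behind the bar at (340,375) and clears it. Next I'll settle and go down most of the way.

Emit:
drive_tool([
  {"dx": -0.003, "dy": 0, "dz": 0.008, "roll": 0, "hand": -1},
  {"dx": -0.003, "dy": 0, "dz": 0.016, "roll": 0, "hand": -1},
  {"dx": -0.003, "dy": 0, "dz": 0.02, "roll": 0, "hand": -1},
  {"dx": -0.003, "dy": 0, "dz": 0.02, "roll": 0, "hand": -1},
  {"dx": -0.003, "dy": 0, "dz": 0.02, "roll": 0, "hand": -1},
])

```text
clock: 2.45
eef_pos: [0.657, 0.0351, 0.1791]
tool_rot: [-3.142, 0.0, 3.085]
ft_force: [-0.4, 0.4, -0.4]
width: 0.004
finger_force: 0.0
```

```bash
python3 -c "
from h import *
need((.071,0),.168)"
```

```text
t 2.45 tcp [0.657  0.0351 0.1791] F [-0.4  0.4 -0.4] w 0.0 shift [ 0.0018 -0.0016  0.0111] roll 0.0007
```

Emit:
drive_tool([
  {"dx": 0, "dy": 0, "dz": 0.006, "roll": 0, "hand": -1},
  {"dx": 0, "dy": 0, "dz": 0.011, "roll": 0, "hand": -1},
  {"dx": 0, "dy": 0, "dz": 0.011, "roll": 0, "hand": -1},
  {"dx": 0.004, "dy": 0, "dz": 0.011, "roll": 0, "hand": -1},
  {"dx": 0.008, "dy": 0, "dz": 0.011, "roll": 0, "hand": -1},
  {"dx": 0.012, "dy": 0, "dz": 0.011, "roll": 0, "hand": -1},
  {"dx": 0.016, "dy": 0, "dz": 0.011, "roll": 0, "hand": -1},
  {"dx": 0.02, "dy": 0, "dz": 0.011, "roll": 0, "hand": -1},
])

```text
clock: 3.12
eef_pos: [0.6367, 0.036, 0.1679]
tool_rot: [-3.142, 0.001, 3.085]
ft_force: [2.1, 0.1, -1.0]
width: -0.0
finger_force: 0.7
```

In contact, at about 2 N. I'll push on gently.

Emit:
drive_tool([
  {"dx": 0.005, "dy": 0, "dz": 0, "roll": 0, "hand": -1},
  {"dx": 0.01, "dy": 0, "dz": 0, "roll": 0, "hand": -1},
  {"dx": 0.015, "dy": 0, "dz": 0, "roll": 0, "hand": -1},
  {"dx": 0.02, "dy": 0, "dz": 0, "roll": 0, "hand": -1},
  {"dx": 0.025, "dy": 0, "dz": 0, "roll": 0, "hand": -1},
  {"dx": 0.03, "dy": 0, "dz": 0, "roll": 0, "hand": -1},
  {"dx": 0.035, "dy": 0, "dz": 0, "roll": 0, "hand": -1},
  {"dx": 0.039, "dy": 0, "dz": 0, "roll": 0, "hand": -1},
])

```text
clock: 3.78
eef_pos: [0.5976, 0.0382, 0.1679]
tool_rot: [-3.142, 0.0, 3.085]
ft_force: [1.9, 0.1, -0.2]
width: 0.002
finger_force: 0.7
```

Emit:
drive_tool([
  {"dx": 0.003, "dy": 0, "dz": 0, "roll": 0, "hand": -1},
  {"dx": 0.005, "dy": 0, "dz": 0, "roll": 0, "hand": -1},
  {"dx": 0.007, "dy": 0, "dz": 0, "roll": 0, "hand": -1},
  {"dx": 0.008, "dy": 0, "dz": 0, "roll": 0, "hand": -1},
  {"dx": 0.009, "dy": 0, "dz": 0, "roll": 0, "hand": -1},
])

```text
clock: 4.2
eef_pos: [0.5891, 0.0387, 0.1678]
tool_rot: [3.142, 0.0, 3.085]
ft_force: [1.4, -0.7, 0.6]
width: 0.003
finger_force: 0.6
```

```bash
python3 -c "
from h import *
need((-.001,0),.168)"
```

```text
t 4.2 tcp [0.5891 0.0387 0.1678] F [ 1.4 -0.7  0.6] w 0.0 shift [ 0.0058 -0.0014 -0.0002] roll 0.0003
```

1 mm steps until the stop pushes back.

Emit:
drive_tool([
  {"dx": 0.001, "dy": 0, "dz": 0, "roll": 0, "hand": -1},
  {"dx": 0.002, "dy": 0, "dz": 0, "roll": 0, "hand": -1},
  {"dx": 0.003, "dy": 0, "dz": 0, "roll": 0, "hand": -1},
  {"dx": 0.004, "dy": 0, "dz": 0, "roll": 0, "hand": -1},
  {"dx": 0.004, "dy": 0, "dz": 0, "roll": 0, "hand": -1},
])

```text
clock: 4.62
eef_pos: [0.5849, 0.039, 0.1676]
tool_rot: [3.142, -0.0, 3.085]
ft_force: [0.1, 0.1, 1.2]
width: 0.007
finger_force: 0.3
```

Emit:
drive_tool([
  {"dx": 0.0007, "dy": 0, "dz": 0, "roll": 0, "hand": -1},
  {"dx": 0.0014, "dy": 0, "dz": 0, "roll": 0, "hand": -1},
  {"dx": 0.0014, "dy": 0, "dz": 0, "roll": 0, "hand": -1},
])

```text
clock: 4.87
eef_pos: [0.5843, 0.039, 0.1677]
tool_rot: [3.141, 0.002, 3.085]
ft_force: [4.9, 0.2, -1.5]
width: 0.01
finger_force: 2.4
```

Emit:
drive_tool([
  {"dx": 0.0005, "dy": 0, "dz": 0, "roll": 0, "hand": -1},
  {"dx": 0.001, "dy": 0, "dz": 0, "roll": 0, "hand": -1},
  {"dx": 0.001, "dy": 0, "dz": 0, "roll": 0, "hand": -1},
  {"dx": 0.001, "dy": 0, "dz": 0, "roll": 0, "hand": -1},
])

```text
clock: 5.2
eef_pos: [0.5843, 0.039, 0.1677]
tool_rot: [3.141, 0.004, 3.084]
ft_force: [9.4, 1.1, -5.2]
width: 0.004
finger_force: 4.4
```

The stop is firm: position held while the force rose to 9 N. I'll back off, go up, then look.

Emit:
drive_tool([
  {"dx": -0.004, "dy": 0, "dz": 0, "roll": 0, "hand": -1},
  {"dx": -0.01, "dy": 0, "dz": 0, "roll": 0, "hand": -1},
  {"dx": -0.01, "dy": 0, "dz": -0.02, "roll": 0, "hand": -1},
  {"dx": -0.01, "dy": 0, "dz": -0.045, "roll": 0, "hand": -1},
  {"dx": 0.015, "dy": 0.01, "dz": -0.05, "roll": 0, "hand": -1},
  {"dx": 0.05, "dy": 0.03, "dz": -0.05, "roll": 0, "hand": -1},
  {"dx": 0.085, "dy": 0.03, "dz": -0.05, "roll": 0, "hand": -1},
  {"dx": 0.12, "dy": 0.03, "dz": -0.05, "roll": 0, "hand": -1},
])

```text
clock: 5.87
eef_pos: [0.4629, 0.0766, 0.2174]
tool_rot: [3.142, -0.001, 3.086]
ft_force: [-0.3, -0.5, 1.1]
width: 0.012
finger_force: 0.0
```

```bash
python3 - <<'E'
from h import *
import cv2
need((-.134,-.056),.07)
a=vision.capture('side')[:,:,::-1]; cv2.imwrite('pics/side3.png',cv2.resize(a[150:340,210:430],None,fx=3.1,fy=3.1,interpolation=cv2.INTER_CUBIC))
E
```

```text
t 5.87 tcp [0.4629 0.0766 0.2174] F [-0.3 -0.5  1.1] w 0.01 shift [ 0.0106 -0.0879  0.1474] roll 0.0015
```

View pics/side3.png

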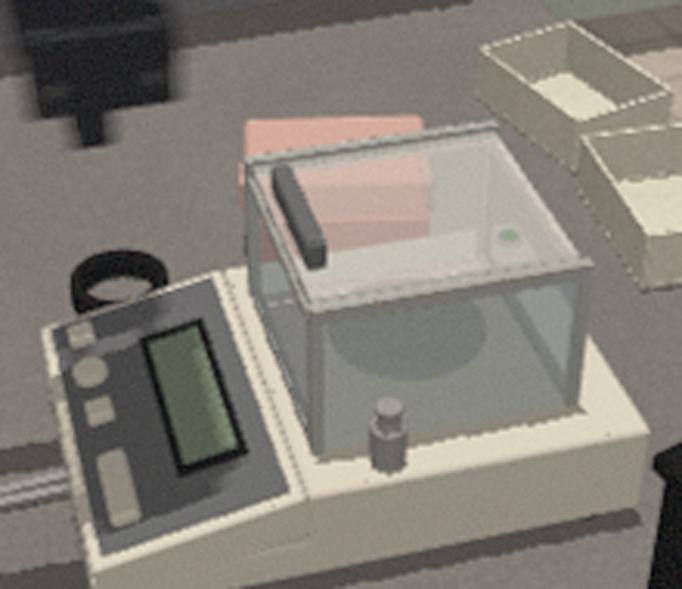

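The door is flush at the front, with the bar at crop (300,215) right by the front rail. Now to above the tare key.

Emit:
drive_tool([
  {"dx": 0.004, "dy": -0.03, "dz": 0, "roll": 0, "hand": -1},
  {"dx": 0.008, "dy": -0.06, "dz": 0.02, "roll": 0, "hand": -1},
  {"dx": 0.01, "dy": -0.088, "dz": 0.05, "roll": 0, "hand": -1},
  {"dx": 0.01, "dy": -0.088, "dz": 0.085, "roll": 0, "hand": -1},
  {"dx": 0.01, "dy": -0.088, "dz": 0.12, "roll": 0, "hand": -1},
  {"dx": 0.01, "dy": -0.088, "dz": 0.135, "roll": 0, "hand": -1},
  {"dx": 0.01, "dy": -0.088, "dz": 0.135, "roll": 0, "hand": -1},
  {"dx": 0.01, "dy": -0.088, "dz": 0.135, "roll": 0, "hand": -1},
])

```text
clock: 6.58
eef_pos: [0.4491, -0.0114, 0.0822]
tool_rot: [3.141, -0.003, 3.085]
ft_force: [0.4, 0.2, -0.1]
width: 0.002
finger_force: 0.0
```

```bash
python3 - <<'E'
from h import *
import cv2
need((-.134,-.056),.062)
a=vision.capture('side')[:,:,::-1]; cv2.imwrite('pics/side4.png',cv2.resize(a[200:345,190:330],None,fx=4,fy=4,interpolation=cv2.INTER_CUBIC))
E
```

```text
t 6.58 tcp [ 0.4491 -0.0114  0.0822] F [ 0.4  0.2 -0.1] w 0.0 shift [0.0018 0.0007 0.0203] roll 0.0002
```

View pics/side4.png

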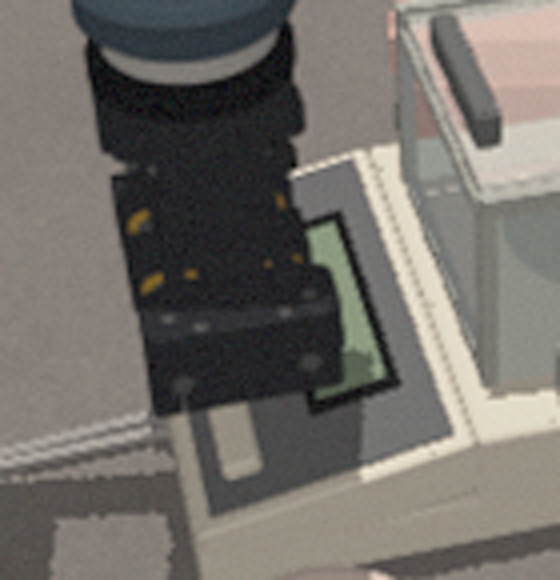

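The gripper is over the tare bar, at crop (235,440), in line with the estimate. I'll press down.

Emit:
drive_tool([
  {"dx": 0.001, "dy": 0, "dz": 0.01, "roll": 0, "hand": -1},
  {"dx": 0.001, "dy": 0, "dz": 0.019, "roll": 0, "hand": -1},
  {"dx": 0.001, "dy": 0, "dz": 0.022, "roll": 0, "hand": -1},
  {"dx": 0.001, "dy": 0, "dz": 0.024, "roll": 0, "hand": -1},
  {"dx": 0.001, "dy": 0, "dz": 0.025, "roll": 0, "hand": -1},
  {"dx": 0.001, "dy": 0, "dz": 0.025, "roll": 0, "hand": -1},
])

```text
clock: 7.13
eef_pos: [0.4487, -0.0113, 0.0578]
tool_rot: [3.141, 0.0, 3.085]
ft_force: [0.0, 0.9, 2.2]
width: 0.006
finger_force: 1.1
```

Emit:
drive_tool([
  {"dx": 0, "dy": 0, "dz": 0.001, "roll": 0, "hand": -1},
  {"dx": 0, "dy": 0, "dz": 0.002, "roll": 0, "hand": -1},
  {"dx": 0, "dy": 0, "dz": 0.003, "roll": 0, "hand": -1},
  {"dx": 0, "dy": 0, "dz": 0.0035, "roll": 0, "hand": -1},
  {"dx": 0, "dy": 0, "dz": 0.0035, "roll": 0, "hand": -1},
  {"dx": 0, "dy": 0, "dz": 0.0035, "roll": 0, "hand": -1},
])

```text
clock: 7.63
eef_pos: [0.4493, -0.0114, 0.0551]
tool_rot: [3.142, 0.001, 3.085]
ft_force: [-2.5, 3.9, 9.6]
width: 0.003
finger_force: 5.4
```

Emit:
drive_tool([
  {"dx": 0, "dy": 0, "dz": 0.0008, "roll": 0, "hand": -1},
  {"dx": 0, "dy": 0, "dz": 0.0008, "roll": 0, "hand": -1},
  {"dx": 0, "dy": 0, "dz": 0.0008, "roll": 0, "hand": -1},
])

```text
clock: 7.88
eef_pos: [0.4494, -0.0113, 0.0549]
tool_rot: [-3.142, 0.001, 3.085]
ft_force: [-5.2, 2.3, 18.4]
width: 0.007
finger_force: 8.9
```

The key is on its bottom stop. I'll lift and cross to the round key.

Emit:
drive_tool([
  {"dx": 0, "dy": 0, "dz": -0.015, "roll": 0, "hand": -1},
  {"dx": 0, "dy": 0, "dz": -0.03, "roll": 0, "hand": -1},
  {"dx": 0, "dy": 0.02, "dz": -0.03, "roll": 0, "hand": -1},
  {"dx": 0, "dy": 0.045, "dz": -0.03, "roll": 0, "hand": -1},
  {"dx": 0, "dy": 0.075, "dz": -0.03, "roll": 0, "hand": -1},
  {"dx": 0, "dy": 0.1, "dz": -0.03, "roll": 0, "hand": -1},
  {"dx": 0, "dy": 0.1, "dz": -0.03, "roll": 0, "hand": -1},
  {"dx": 0, "dy": 0.1, "dz": -0.03, "roll": 0, "hand": -1},
])

```text
clock: 8.55
eef_pos: [0.454, 0.0891, 0.0832]
tool_rot: [-3.141, -0.0, 3.088]
ft_force: [0.2, -1.4, -0.6]
width: 0.005
finger_force: 0.0
```

```bash
python3 - <<'E'
from h import *
import cv2
need((-.134,.044),.0605)
a=vision.capture('scene')[:,:,::-1]; cv2.imwrite('pics/scene5.png',cv2.resize(a[190:320,310:450],None,fx=4,fy=4,interpolation=cv2.INTER_CUBIC))
E
```

```text
t 8.55 tcp [0.454  0.0891 0.0832] F [ 0.2 -1.4 -0.6] w 0.01 shift [0.001  0.0001 0.0227] roll 0.0033
```

View pics/scene5.png

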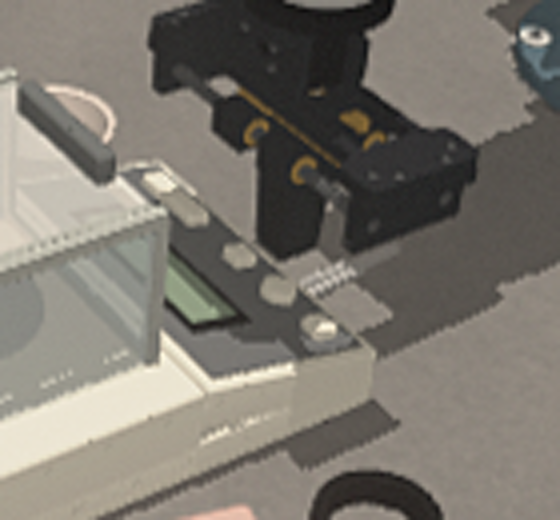

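The fingertip, at crop (287,250), is directly above the round key at (280,290), and the neighbouring square keys are clear. I'll press and hold.

Emit:
drive_tool([
  {"dx": 0, "dy": 0, "dz": 0.01, "roll": 0, "hand": -1},
  {"dx": 0, "dy": 0, "dz": 0.02, "roll": 0, "hand": -1},
  {"dx": 0, "dy": 0, "dz": 0.024, "roll": 0, "hand": -1},
  {"dx": 0, "dy": 0, "dz": 0.026, "roll": 0, "hand": -1},
  {"dx": 0, "dy": 0, "dz": 0.028, "roll": 0, "hand": -1},
  {"dx": 0, "dy": 0, "dz": 0.029, "roll": 0, "hand": -1},
  {"dx": 0, "dy": 0, "dz": 0.029, "roll": 0, "hand": -1},
  {"dx": 0, "dy": 0, "dz": 0.029, "roll": 0, "hand": -1},
])

```text
clock: 9.27
eef_pos: [0.4542, 0.0876, 0.0551]
tool_rot: [-3.14, -0.001, 3.085]
ft_force: [-5.1, -4.2, 11.7]
width: 0.007
finger_force: 6.2
```

Fully down, at 12 N on the stop and the same height as the tare key's bottom. Holding for just over two seconds.

Emit:
drive_tool([
  {"dx": 0, "dy": 0, "dz": 0, "roll": 0, "hand": -1},
  {"dx": 0, "dy": 0, "dz": 0, "roll": 0, "hand": -1},
  {"dx": 0, "dy": 0, "dz": 0, "roll": 0, "hand": -1},
  {"dx": 0, "dy": 0, "dz": 0, "roll": 0, "hand": -1},
  {"dx": 0, "dy": 0, "dz": 0, "roll": 0, "hand": -1},
  {"dx": 0, "dy": 0, "dz": 0, "roll": 0, "hand": -1},
  {"dx": 0, "dy": 0, "dz": 0, "roll": 0, "hand": -1},
  {"dx": 0, "dy": 0, "dz": 0, "roll": 0, "hand": -1},
])

```text
clock: 9.93
eef_pos: [0.4542, 0.0876, 0.0551]
tool_rot: [-3.14, -0.001, 3.085]
ft_force: [-5.4, -4.4, 11.2]
width: 0.002
finger_force: 6.1
```

Emit:
drive_tool([
  {"dx": 0, "dy": 0, "dz": 0, "roll": 0, "hand": -1},
  {"dx": 0, "dy": 0, "dz": 0, "roll": 0, "hand": -1},
  {"dx": 0, "dy": 0, "dz": 0, "roll": 0, "hand": -1},
  {"dx": 0, "dy": 0, "dz": 0, "roll": 0, "hand": -1},
  {"dx": 0, "dy": 0, "dz": 0, "roll": 0, "hand": -1},
  {"dx": 0, "dy": 0, "dz": 0, "roll": 0, "hand": -1},
  {"dx": 0, "dy": 0, "dz": 0, "roll": 0, "hand": -1},
  {"dx": 0, "dy": 0, "dz": 0, "roll": 0, "hand": -1},
])

```text
clock: 10.6
eef_pos: [0.4542, 0.0876, 0.0551]
tool_rot: [-3.14, -0.001, 3.085]
ft_force: [-4.7, -2.9, 11.6]
width: 0.008
finger_force: 6.1
```

Emit:
drive_tool([
  {"dx": 0, "dy": 0, "dz": 0, "roll": 0, "hand": -1},
  {"dx": 0, "dy": 0, "dz": 0, "roll": 0, "hand": -1},
  {"dx": 0, "dy": 0, "dz": 0, "roll": 0, "hand": -1},
  {"dx": 0, "dy": 0, "dz": 0, "roll": 0, "hand": -1},
  {"dx": 0, "dy": 0, "dz": 0, "roll": 0, "hand": -1},
  {"dx": 0, "dy": 0, "dz": 0, "roll": 0, "hand": -1},
  {"dx": 0, "dy": 0, "dz": 0, "roll": 0, "hand": -1},
  {"dx": 0, "dy": 0, "dz": 0, "roll": 0, "hand": -1},
])

```text
clock: 11.27
eef_pos: [0.4541, 0.0876, 0.0551]
tool_rot: [-3.14, -0.001, 3.085]
ft_force: [-5.3, -3.5, 12.2]
width: 0.005
finger_force: 6.1
```

Emit:
drive_tool([
  {"dx": 0, "dy": 0, "dz": -0.01, "roll": 0, "hand": -1},
  {"dx": 0, "dy": 0, "dz": -0.03, "roll": 0, "hand": -1},
  {"dx": 0, "dy": 0, "dz": -0.06, "roll": 0, "hand": -1},
  {"dx": 0, "dy": 0, "dz": -0.08, "roll": 0, "hand": -1},
  {"dx": 0, "dy": 0, "dz": -0.08, "roll": 0, "hand": -1},
  {"dx": 0, "dy": 0, "dz": -0.08, "roll": 0, "hand": -1},
  {"dx": 0, "dy": 0, "dz": -0.08, "roll": 0, "hand": -1},
])

```text
clock: 11.85
eef_pos: [0.4537, 0.0884, 0.1337]
tool_rot: [3.141, -0.001, 3.085]
ft_force: [0.1, 0.6, -0.5]
width: 0.005
finger_force: 0.0
```

```bash
python3 -c "
from cell import order
print(order.hand_in())"
```

```text
the job is handed in; nothing more can be done
None
```

I slid the door shut to its stop, pressed the tare key to its stop, held the calibration key fully down for over two seconds and let it go, then handed the job in at about 12 s; the hand-in returned no verdict.

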